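# Slide the setting board along the type case into its notches and lock it

### The arm

A 6-joint arm with a two-finger parallel gripper is mounted at the origin on the work surface. World frame = base frame: x ahead of the robot, y to its left, z up, the work surface at z = 0. Lengths are in mm, angles in rad, forces in N, time in s.
With the tool pointing down it reaches from about 275 to 750 mm from the base axis. Payload 10.2 kg.
Tool frame: the origin (TCP) lies at the very end of the fingers, on their centre line; the grasp point (between the pads) lies 19 mm behind it (ctrl.grip_depth is the distance from the TCP to the grasp point, in mm); z points along the fingers, x is the direction in which the jaws open and shut, and the axes are right-handed (so a half turn about z gives the same grasp; the last joint's range is limited). The gripper opens to 85 mm and grips with 20 to 120 N. Pads are 22 mm wide; open, the fingers measure 114 mm over their backs; the gripper's body (76 mm by 85 mm) begins 54 mm behind the grasp point. The pads swing forward as they close: fully open they stand 13 mm farther back than shut.
Start: joints at [0.886, 0.313, 1.498, -0, 1.331, -0.223], TCP at [233.932, 470.007, 231.294] pointing down, gripper open.
Joint ranges: [-2.94, 2.94], [-0.97, 2.17], [0.19, 2.56], [-1.23, 4.37], [0.02, 3.11], [-2.88, 2.88]. Speed limits (rad/s): [2.39, 2.39, 3.01, 3.14, 3.14, 3.14].

### API

Orientations are given as a unit quaternion [w, x, y, z].
In Python, from rig import ctrl gives the robot as it stands.
- The arm moves only by the tool play_rows, never from a script. Its argument "motion" is a list of rows, each a list of 2 entries, a list of its own where there are three numbers: the shift along the tool's x, y, z in mm, then the turn, a rotation vector about the tool's x, y, z in degrees. A call has 1 to 20 rows; each row shifts and turns the commanded pose from where the row before left it, along the tool's axes as they then stand; what a row does not reach is not made up. A row lasts 1/12 s, in which the tool goes at most 41.7 mm and 7.16 degrees, less where a joint would pass 70% of its speed; a pose out of reach is approached as far as the arm can. A call with a gripper value outside its range is refused whole. "fingers" is the finger opening in mm, from 0 to 85.4, set as the call begins (left out, the last holds). The fingers move at their own pace and stop on an object; "squeeze" is the grip in N (left out, the last holds). Time passes only in rows, so rows that do not move let the fingers close. It gives the time, the measured TCP pose, the force and the opening at its end, in the units of the state.
- ctrl.sense(): the state, without advancing time (a new reading comes with each control period).
- ctrl.capture(name): name is "scene" or "side" or "wrist"; returns the picture (384x512x3 uint8, red, green, blue); there is no depth.
- ctrl.get_calibration(name): a dict with "K" (3x3 intrinsics, pixels), "R" (3x3) and "t" (3): a world point X has camera coordinates R X + t; the wrist camera has in their place "tool_from_camera" (4x4, takes a point from camera to tool coordinates, whose origin is the TCP and whose axes are the tool frame's). Camera axes: x right, y down, z forward; pixel columns grow to the right and rows downward; lengths in mm; the calibration is good to about 2 mm. A picture is of the moment at which its call begins: read the wrist's pose just before it. get_calibration takes no time and is no camera call.
- ctrl.finish_job(): hands the job in, once; it reports no verdict.
Trained networks look in the newest picture that a camera, given by its name, has taken for a name from the list of things; names that differ only in an ending like _2 or _b are one class to them, and where a whole thing is asked for, a point or a joint stands for the part that bears it (a point fixed in the world has none). Each returns a list of dicts, best first, with "p" (0 to 1); they miss things now and then, are a little off and sometimes report something else, mostly with a low value. They report only what shows in the picture. A call takes as long as a camera call. They do not tell look-alikes from the thing itself.
- ctrl.spot_in(camera, name): "position" ([column, row] as shares, 0 to 1, of the picture: columns of its width, rows of its height, amid what is visible of it).
The state is a dict: "time_s": time; "joints": joint angles; "dq": joint speeds; "tau": joint torques, N m; "eef_pos": TCP position; "ee_rot": TCP orientation; "force": force on the tool from outside, world axes, zero at the start; "wrist_torque": the same for the moment, N m; "grip_width": opening from 0.0 (shut) to 1.0 (fully open).
Only numpy, scipy, OpenCV 4.12 (cv2) and the standard library are available. Lean on these libraries where they do the work, as an engineer would, in place of code of your own. Each camera call takes 0.05 s, during which the arm holds its last target. There are 200 camera calls.

### The job

Push the wooden setting board along the side rails of the type case, towards the end with the brass turn-button, until you feel its cleats drop into the notches and it sits down flat on the rails. Then push the turn-button round until it points straight across the end rail, over the edge of the board. Everything is only pushed with the fingertips: do not lift the board or anything else, keep the three wooden type blocks lying on the board, and leave the other things on the bench alone.

Things in the scene. Friction and masses are not known exactly. Their poses are not given: they have to be found in the camera images.
- type_case: Shallow open wooden case of wood type, fixed, 300 mm (its x) by 620 mm (its y), 50 mm high; origin under its centre on the bench, z up. Its two long sides are the rails, along its y, 18 mm wide, tops 50 mm above the bench, each cut with two notches. Type inside reaches 30 mm above the bench, the slats between 34 mm. The +y end rail (18 mm thick, 50 mm high) carries the turn-button
- board: Plywood setting board across the rails, 296 mm (its x) by 200 mm (its y), 12 mm thick, 0.5 to 0.8 kg; origin at the centre of its underside: 58 mm above the bench while it slides, 50 mm when dropped; y along the rails towards the turn-button. Rims 10 mm wide, 12 mm high on its -y and +x edges. It starts 120 to 240 mm short of home, with 2 mm play sideways; 3 to 8 N slides it
- push_face (a point): Middle of the upright outer face of the board's -y rim (the face to push), half-way up; the face is 24 mm high, from the board's underside to the rim's top, and 296 mm long
- board_home (a point): Fixed on the case: where the board's origin lies once dropped (50 mm above the bench), axes as the case's. The rails' notches, 10 mm deep, lie 75 mm to -y (26 mm wide) and 75 mm to +y (44 mm wide) of it. The board's two cleats, 8 mm deep, are 22 and 40 mm wide: the wide one bridges the narrow notch. Once dropped, the notches' walls stop the board (2 mm play)
- turn_button (a joint): Angle (rad) of the brass turn-button about its upright screw: 0 lies along the end rail, to the case's -x; grows anticlockwise from above; 1.57 points to the case's -y, over the board; starts -0.35 to 0.1, stops -0.45 and 1.70, stays where left, 1 N at the knob turns it. Bar 60 x 13 x 6 mm, underside 64 mm above the bench: 2 mm over the dropped board; a board not dropped blocks it
- button_pivot (a point): Fixed on the case: the turn-button's screw axis, at the top of its bar, 70 mm above the bench; the screw's head stands 3 mm higher. The bar reaches 50 mm from here on the knob's side and 10 mm on the other
- button_knob (a point): Middle of the round upright finger knob on the turn-button's bar, 15 mm in diameter, 18 mm high (70 to 88 mm above the bench), 42 mm from the screw axis
- type0_center (a point): Centre of a loose wooden type block lying on the board along its +x rim, 60 x 44 x 22 mm, nearest the -y rim. It rides along with the board
- type1_center (a point): Centre of the second type block, 60 x 50 x 22 mm, beside the first
- type2_center (a point): Centre of the third type block, 60 x 40 x 22 mm, beside the second
- composing_stick: Bystander: steel composing stick, 210 x 50 x 19 mm, lying across the type inside the case at its -y end; origin under its middle
- brayer: Bystander: hand ink roller lying to the left of the case, 180 x 136 x 45 mm; origin under its roller
- planer: Bystander: wooden planer block 160 x 90 x 40 mm, right of the case; origin under its centre
- mallet: Bystander: wooden mallet lying left of the case, head 70 x 115 x 60 mm, handle 170 mm; origin under its head
There are look-alikes about, which are no part of the job. What is shaped like the part that bears type1_center but orange is not meant. Leave any green look-alike of the part that bears type0_center alone.

How it is judged (in metres and radians):
On the way, in this order (a step that is already met when the one before it is completed fails the run):
1. the board has dropped into its notches and lies flat, the turn-button not yet over it (z of board in the frame of board_home below 0.0025 m and y of board in the frame of board_home between -0.004 and 0.004 m and angle between board's own z axis and vertical below 0.02 rad and value of joint turn_button below 0.6 rad), for 0.2 s.
2. the turn-button points over the board (value of joint turn_button above 1.3 rad), for 0.2 s.
At the end, for the whole second after the job is handed in: Board still, cleats in the notches: within 4 mm of home along and across the rails, underside under 2.5 mm above the rails, level within 0.02 rad; turn-button at 1.3 rad or more (about 15 degrees from straight across), over the board; the three type blocks lie on the board (z of board in the frame of board_home between -0.003 and 0.0025 m and y of board in the frame of board_home between -0.004 and 0.004 m and x of board in the frame of board_home between -0.004 and 0.004 m and angle between board's own z axis and vertical below 0.02 rad and linear speed of board below 0.01 m/s and value of joint turn_button above 1.3 rad and z of each of type0_center, type1_center, type2_center in the frame of board above 0.02 m); the robot touches nothing.
It fails at once if the board is lifted off its rails (more than 8 mm above sliding height) or tipped (z of board in the frame of type_case above 0.066 m or angle between board's own z axis and vertical above 0.15 rad).
It fails at once if a type block is lifted, tipped or pushed off the board (z of any of type0_center, type1_center, type2_center in the frame of board above 0.038 m or z of any of type0_center, type1_center, type2_center in the frame of board below 0.015 m or angle between any of type0_center, type1_center, type2_center's own z axis and vertical above 0.4 rad).
It fails at once if a bystander is moved by more than 25 mm (distance of any of composing_stick, brayer, planer, mallet from where it was at the start of the episode above 0.025 m).
It also fails if it takes over 56 s, if anything falls off the work surface, if the arm or the gripper's body presses on something with over 40 N, if the wrist force passes 120 N, or if a joint passes its speed limit or range.

## Working session

There is one attempt and no reset: what is moved stays moved. The work goes in short steps, Python scripts to look and compute and a tool call to move; the robot and the scene stay as the last step left them, time stands still between calls to the robot, and variables do not carry over. Pictures are saved under pics/ and viewed, about 8 in all and at most 12, crops included, and the job is handed in when it is done.

Besides the shell and the picture viewer there is one more tool, called after "Call:" as a command line: name --argument value ..., lists and objects as JSON in quotes. play_rows: Moves the arm, as the interface text tells. Its arguments: {"type":"object","properties":{"motion":{"type":"array"},"fingers":{"type":"number"},"squeeze":{"type":"number"}},"required":["motion"]}

```bash
mkdir -p pics; ls; cat > h.py <<'E'
import numpy as np, cv2
from rig import ctrl
def cap(n,f):
    s=ctrl.sense(); im=ctrl.capture(n); cv2.imwrite('pics/'+f,cv2.cvtColor(im,cv2.COLOR_RGB2BGR)); return im,s
def ray(n,uv,s=None):
    c=ctrl.get_calibration(n); K=np.array(c['K']); d=np.linalg.inv(K)@[uv[0],uv[1],1]
    if n=='wrist':
        from scipy.spatial.transform import Rotation as R
        w=s['ee_rot']; Rt=R.from_quat([w[1],w[2],w[3],w[0]]).as_matrix(); T=np.array(c['tool_from_camera'])
        return Rt@T[:3,3]+np.array(s['eef_pos']), Rt@T[:3,:3]@d
    Rm=np.array(c['R']); return -Rm.T@np.array(c['t']), Rm.T@d
def at(n,uv,z,s=None):
    o,d=ray(n,uv,s); return o+d*(z-o[2])/d[2]
def spot(n,name,z,s=None):
    for r in ctrl.spot_in(n,name)[:3]:
        u=[r['position'][0]*512,r['position'][1]*384]; print(n,name,round(r['p'],2),np.round(u),np.round(at(n,u,z,s),1))
E
python3 - <<'E'
from h import *
a,s=cap('scene','a.png'); b,_=cap('side','b.png'); print(s)
cv2.imwrite('pics/ab.png',cv2.cvtColor(np.vstack([a,b])[:, :],cv2.COLOR_RGB2BGR)) 
for n in('scene','side'):
  for nm,z in(('button_knob',79),('turn_button',67),('board',65),('type_case',40)): spot(n,nm,z)
E
```

```text
pics
{'time_s': 0.0, 'joints': array([ 8.85614674e-01,  3.13461696e-01,  1.49845832e+00,  1.44110204e-05,
        1.33100907e+00, -2.23395783e-01]), 'dq': array([-7.17092895e-04, -1.52183369e-05, -7.22713871e-04, -3.67048303e-03,
       -4.75878421e-04,  2.42716887e-04]), 'tau': array([ 1.44486232e-03, -4.12267542e+01, -2.59737700e+01, -9.65162440e-05,
        4.21509409e-03, -2.66677731e-06]), 'eef_pos': array([233.74542458, 469.79644568, 230.72110209]), 'ee_rot': array([ 2.10614071e-04,  8.50161766e-01,  5.26521153e-01, -6.34195654e-04]), 'force': array([-0.20695926,  0.75310874, -0.13060426]), 'wrist_torque': array([ 0.0115832 ,  0.03677897, -0.0216428 ]), 'grip_width': 1.0040613365294413}
scene button_knob 0.61 [244. 304.] [ 648.3 -377.    79. ]
scene turn_button 0.52 [289. 154.] [512.8 188.9  67. ]
scene turn_button 0.24 [258. 220.] [ 552.  -118.6   67. ]
scene board 0.86 [262. 214.] [551.9 -93.2  65. ]
scene type_case 0.77 [263. 266.] [ 627.8 -237.5   40. ]
side turn_button 0.43 [250. 152.] [491.8 201.5  67. ]
side board 0.83 [280. 195.] [553.7 -92.9  65. ]
side board 0.41 [261. 132.] [562.2 359.2  65. ]
side type_case 0.97 [288. 233.] [ 544.9 -254.5   40. ]
side type_case 0.71 [324. 194.] [713.2 -79.8  40. ]
```

View pics/a.png

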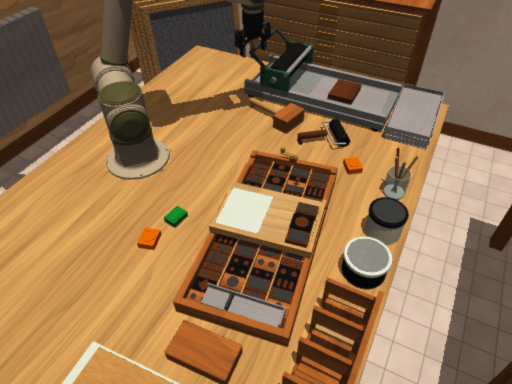

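View pics/b.png

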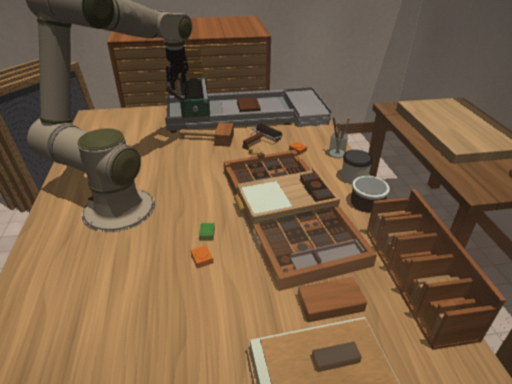

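```bash
python3 - <<'E'
import cv2,numpy as np
a=cv2.imread('pics/a.png')[140:345,165:350]; b=cv2.imread('pics/b.png')[140:290,215:385]
cv2.imwrite('pics/a2.png',cv2.resize(a,None,fx=2.9,fy=2.9,interpolation=cv2.INTER_CUBIC))
cv2.imwrite('pics/b2.png',cv2.resize(b,None,fx=4,fy=4,interpolation=cv2.INTER_CUBIC))
E
```

```text
(no output)
```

View pics/a2.png

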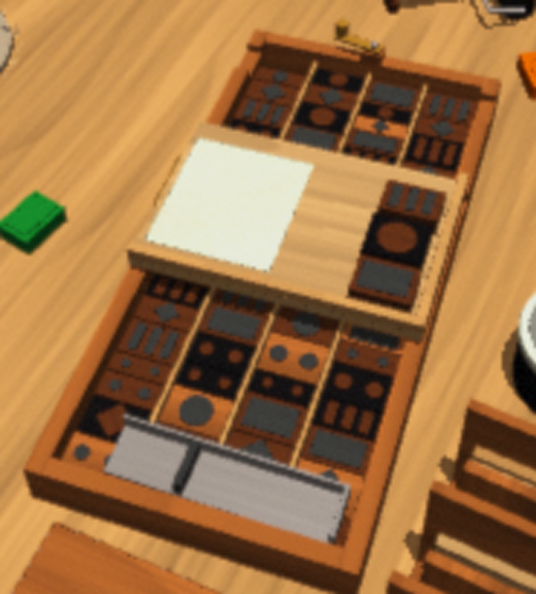

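View pics/b2.png

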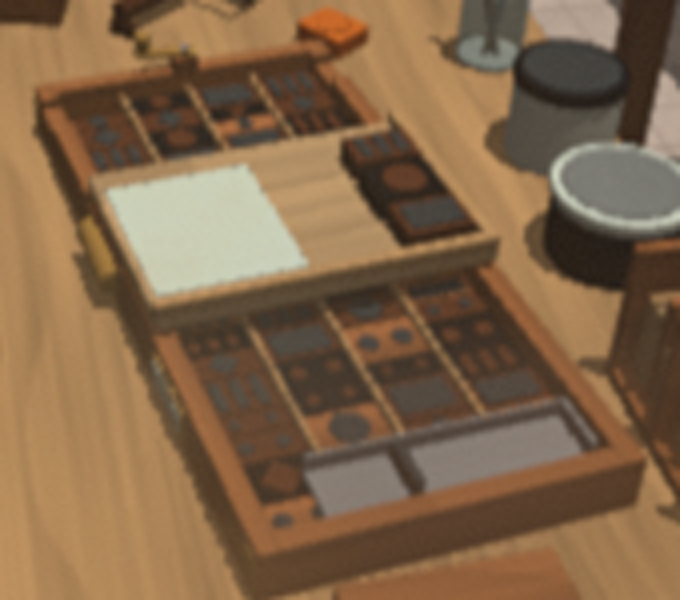

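```bash
python3 - <<'E'
from h import *
A=lambda u,z:print('scene',u,z,np.round(at('scene',[u[0]/2.9+165,u[1]/2.9+140],z),1))
B=lambda u,z:print('side',u,z,np.round(at('side',[u[0]/4+215,u[1]/4+140],z),1))
for u in((30,472),(358,572),(255,35),(498,82)):A(u,50)
for u in((258,553),(642,458),(40,95),(327,48)):B(u,50)
print('push face top corners');A((131,251),82);A((422,326),82);B((157,312),74);B((498,238),82);B((157,295),82)
print('far +y');A((203,124),70);B((92,180),70)
print('knob, pivot');A((342,30),84);A((376,47),70);B((140,44),84);B((184,60),72)
E
```

```text
scene (30, 472) 50 [ 485.  -439.8   50. ]
scene (358, 572) 50 [ 772.1 -392.7   50. ]
scene (255, 35) 50 [389.9 161.1  50. ]
scene (498, 82) 50 [677.8 211.1  50. ]
side (258, 553) 50 [ 479.9 -436.9   50. ]
side (642, 458) 50 [ 770.9 -393.6   50. ]
side (40, 95) 50 [389.2 154.4  50. ]
side (327, 48) 50 [684.2 199.5  50. ]
push face top corners
scene (131, 251) 82 [ 449.8 -212.7   82. ]
scene (422, 326) 82 [ 734.1 -168.    82. ]
side (157, 312) 74 [ 446.7 -208.4   74. ]
side (498, 238) 82 [ 735.2 -168.3   82. ]
side (157, 295) 82 [ 448.4 -197.6   82. ]
far +y
scene (203, 124) 70 [419.6 -17.5  70. ]
side (92, 180) 70 [418.8 -20.6  70. ]
knob, pivot
scene (342, 30) 84 [495.4 178.5  84. ]
scene (376, 47) 70 [536.8 183.6  70. ]
side (140, 44) 84 [490.1 178.3  84. ]
side (184, 60) 72 [530.9 162.1  72. ]
```

Call:
play_rows --motion '[[[-23.4,32,0],[0,0,0]],[[-23.4,32,0],[0,0,0]],[[-23.4,32,0],[0,0,0]],[[-23.4,32,0],[0,0,0]],[[-23.4,32,0],[0,0,0]],[[-23.4,32,0],[0,0,0]],[[-23.4,32,0],[0,0,0]],[[-23.4,32,0],[0,0,0]],[[-23.4,32,0],[0,0,0]],[[-23.4,32,0],[0,0,0]],[[-23.4,32,0],[0,0,0]],[[-23.4,32,0],[0,0,0]],[[-23.4,32,0],[0,0,0]],[[-23.4,32,0],[0,0,0]],[[-23.4,32,0],[0,0,0]],[[-23.4,32,0],[0,0,0]],[[-23.4,32,0],[0,0,0]],[[-23.4,32,0],[0,0,0]],[[-23.4,32,0],[0,0,0]],[[-23.4,32,0],[0,0,0]]]' --fingers 85

```text
time_s: 2.17
eef_pos: [598.9, -236.0, 231.2]
ee_rot: [-0.0, 0.85, 0.526, 0.0]
force: [0.7, 1.0, 0.1]
grip_width: 0.993
```

Call:
play_rows --motion '[[[0,0,0],[0,0,6.8]],[[0,0,0],[0,0,6.8]],[[0,0,0],[0,0,6.8]],[[0,0,0],[0,0,6.8]],[[0,0,0],[0,0,6.8]],[[0,0,0],[0,0,6.8]],[[0,0,0],[0,0,6.8]],[[0,0,0],[0,0,6.8]],[[0,0,0],[0,0,0]],[[0,0,0],[0,0,0]]]'

```text
time_s: 3.0
eef_pos: [598.4, -234.1, 231.2]
ee_rot: [-0.0, 0.997, 0.081, -0.0]
force: [0.1, 0.3, -0.8]
grip_width: 0.995
```

```bash
python3 - <<'E'
from h import *
a,s=cap('wrist','w1.png'); print(s['time_s'],s['eef_pos'],s['ee_rot'],ctrl.get_calibration('wrist'))
E
```

```text
3.0 [ 598.36623806 -234.11919892  231.21146576] [-2.49441017e-05  9.96676175e-01  8.14653189e-02 -6.23693068e-05] {'K': array([[313.47534609,   0.        , 255.5083306 ],
       [  0.        , 313.47534609, 194.67515824],
       [  0.        ,   0.        ,   1.        ]]), 'tool_from_camera': array([[ 9.99999392e-01, -8.69281252e-04,  6.79191272e-04,
        -2.26511407e+00],
       [ 6.07146044e-04,  9.47734587e-01,  3.19059216e-01,
        -8.34261213e+01],
       [-9.21045255e-04, -3.19058609e-01,  9.47734538e-01,
        -1.44169619e+02],
       [ 0.00000000e+00,  0.00000000e+00,  0.00000000e+00,
         1.00000000e+00]])}
```

View pics/w1.png

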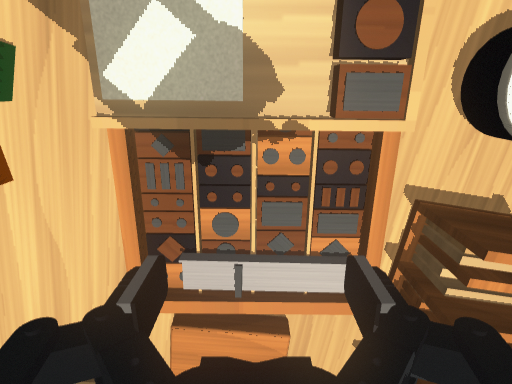

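```bash
python3 - <<'E'
from h import *
s=ctrl.sense()
for u,z in(((110,129),82),((400,131),82),((255,130),82),((116,130),50),((405,133),50),((136,255),53),((345,262),53),((140,302),50),((376,308),50)): print(u,z,np.round(at('wrist',u,z,s),1))
E
```

```text
(110, 129) 82 [ 456.  -208.2   82. ]
(400, 131) 82 [ 720.6 -166.7   82. ]
(255, 130) 82 [ 588.1 -187.5   82. ]
(116, 130) 50 [ 448.3 -214.4   50. ]
(405, 133) 50 [ 741.3 -169.4   50. ]
(136, 255) 53 [ 475.6 -354.5   53. ]
(345, 262) 53 [ 717.2 -324.3   53. ]
(140, 302) 50 [ 482.2 -421.6   50. ]
(376, 308) 50 [ 773.1 -383.1   50. ]
```

Call:
play_rows --motion '[[[0,0,37],[0,0,0]],[[0,0,37],[0,0,0]],[[0,0,37],[0,0,0]],[[0,0,37],[0,0,0]],[[0,0,35],[0,0,0]],[[0,-6,0],[0,0,0]],[[0,-6,0],[0,0,0]],[[0,-6,0],[0,0,0]],[[0,-6,0],[0,0,0]],[[0,-2,0],[0,0,0]],[[0,0,0],[0,0,0]]]'

```text
time_s: 3.97
eef_pos: [594.9, -208.0, 50.0]
ee_rot: [0.001, 0.997, 0.08, 0.001]
force: [0.1, -0.1, -0.1]
grip_width: 0.993
```

Call:
play_rows --motion '[[[0,-4,0],[0,0,0]],[[0,-4,0],[0,0,0]],[[0,-4,0],[0,0,0]],[[0,-4,0],[0,0,0]],[[0,-4,0],[0,0,0]]]'

```text
time_s: 4.38
eef_pos: [591.3, -189.1, 48.7]
ee_rot: [0.001, 0.997, 0.08, 0.0]
force: [1.8, -4.8, 1.4]
grip_width: 0.993
```

Call:
play_rows --motion '[[[0,-5,0],[0,0,0]],[[0,-5,0],[0,0,0]],[[0,-5,0],[0,0,0]],[[0,-5,0],[0,0,0]],[[0,-5,0],[0,0,0]],[[0,-5,0],[0,0,0]],[[0,-5,0],[0,0,0]],[[0,-5,0],[0,0,0]],[[0,-5,0],[0,0,0]],[[0,-5,0],[0,0,0]],[[0,-5,0],[0,0,0]],[[0,-5,0],[0,0,0]],[[0,-5,0],[0,0,0]],[[0,-5,0],[0,0,0]],[[0,-5,0],[0,0,0]],[[0,-5,0],[0,0,0]]]'

```text
time_s: 5.72
eef_pos: [578.9, -110.0, 48.6]
ee_rot: [0.001, 0.997, 0.079, 0.001]
force: [3.1, -5.8, -0.5]
grip_width: 0.996
```

```bash
python3 - <<'E'
from h import *
a,s=cap('scene','c.png'); print(s['time_s'],s['eef_pos'],s['force'])
b,_=cap('side','c2.png')
A=cv2.resize(a[130:270,190:360],None,fx=3,fy=3,interpolation=2);B=cv2.resize(b[130:270,200:370],None,fx=3,fy=3,interpolation=2)
cv2.imwrite('pics/c3.png',cv2.cvtColor(np.hstack([A,B])[:, :],cv2.COLOR_RGB2BGR)[:, :1020])
E
python3 -c "
import cv2;a=cv2.imread('pics/c3.png');cv2.imwrite('pics/c3.png',cv2.resize(a,(800,329)))"
```

```text
5.7167 [ 578.86148472 -109.96790998   48.61152018] [ 3.08585248 -5.75929077 -0.47227513]
```

View pics/c3.png

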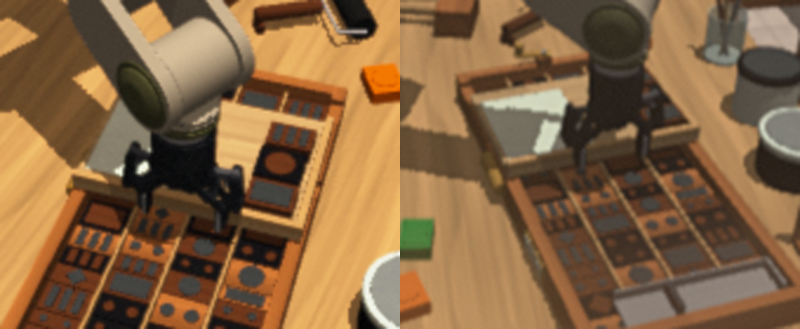

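Call:
play_rows --motion '[[[0,-3,0],[0,0,0]],[[0,-3,0],[0,0,0]],[[0,-3,0],[0,0,0]],[[0,-3,0],[0,0,0]],[[0,-3,0],[0,0,0]],[[0,-3,0],[0,0,0]],[[0,-3,0],[0,0,0]],[[0,-3,0],[0,0,0]],[[0,-3,0],[0,0,0]]]'

```text
time_s: 6.57
eef_pos: [574.5, -83.6, 48.5]
ee_rot: [0.001, 0.997, 0.079, 0.001]
force: [4.2, -5.3, -0.3]
grip_width: 0.998
```

Call:
play_rows --motion '[[[0,-2.5,0],[0,0,0]],[[0,-2.5,0],[0,0,0]],[[0,-2.5,0],[0,0,0]],[[0,-2.5,0],[0,0,0]]]'

```text
time_s: 6.9
eef_pos: [572.9, -73.8, 48.5]
ee_rot: [0.0, 0.997, 0.079, 0.001]
force: [3.8, -5.0, 0.1]
grip_width: 0.993
```

Call:
play_rows --motion '[[[0,-2.5,0],[0,0,0]],[[0,-2.5,0],[0,0,0]],[[0,-2.5,0],[0,0,0]],[[0,-2.5,0],[0,0,0]]]'

```text
time_s: 7.23
eef_pos: [571.3, -63.9, 48.5]
ee_rot: [0.001, 0.997, 0.079, 0.001]
force: [3.3, -5.0, -0.5]
grip_width: 0.993
```

Call:
play_rows --motion '[[[0,-2.5,0],[0,0,0]],[[0,-2.5,0],[0,0,0]],[[0,-2.5,0],[0,0,0]],[[0,-2.5,0],[0,0,0]]]'

```text
time_s: 7.57
eef_pos: [569.8, -54.0, 48.5]
ee_rot: [0.001, 0.997, 0.079, 0.001]
force: [4.1, -4.8, -0.4]
grip_width: 0.994
```

Call:
play_rows --motion '[[[0,-2,0],[0,0,0]],[[0,-2,0],[0,0,0]],[[0,-2,0],[0,0,0]],[[0,-2,0],[0,0,0]]]'

```text
time_s: 7.9
eef_pos: [568.5, -46.1, 48.5]
ee_rot: [0.001, 0.997, 0.079, 0.001]
force: [3.5, -6.0, -0.2]
grip_width: 0.991
```

```bash
python3 - <<'E'
from h import *
a,s=cap('wrist','w2.png'); print(s['time_s'],s['eef_pos'],s['force'])
E
```

```text
7.9 [568.54268485 -46.11679551  48.48339073] [ 3.4785778  -6.0479896  -0.18784178]
```

View pics/w2.png

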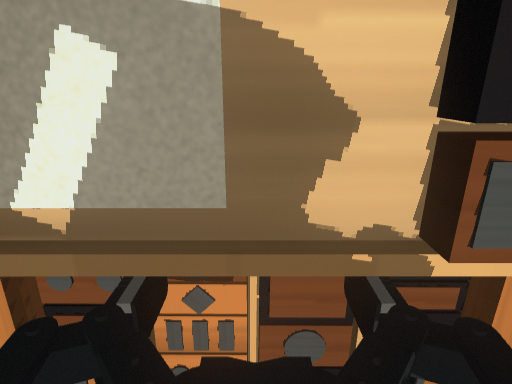

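Call:
play_rows --motion '[[[0,-2,0],[0,0,0]],[[0,-2,0],[0,0,0]],[[0,-2,0],[0,0,0]]]'

```text
time_s: 8.2
eef_pos: [567.5, -40.1, 48.4]
ee_rot: [0.0, 0.997, 0.08, 0.001]
force: [1.3, -0.7, -0.5]
grip_width: 0.999
```

Call:
play_rows --motion '[[[0,-2,0],[0,0,0]],[[0,-2,0],[0,0,0]]]'

```text
time_s: 8.37
eef_pos: [566.4, -35.9, 48.3]
ee_rot: [0.0, 0.997, 0.079, -0.0]
force: [1.7, -14.9, -1.0]
grip_width: 0.996
```

Call:
play_rows --motion '[[[0,-2,0],[0,0,0]],[[0,-2,0],[0,0,0]]]'

```text
time_s: 8.53
eef_pos: [566.2, -35.3, 48.4]
ee_rot: [0.003, 0.997, 0.079, 0.0]
force: [1.3, -34.0, -5.4]
grip_width: 0.994
```

Call:
play_rows --motion '[[[0,5,0],[0,0,0]],[[0,10,0],[0,0,0]],[[0,12,0],[0,0,0]],[[0,0,-30],[0,0,0]],[[0,0,-40],[0,0,0]],[[0,0,-40],[0,0,0]],[[0,0,-40],[0,0,0]],[[-6.3,-34,0],[0,0,0]],[[-6.3,-34,0],[0,0,0]],[[-6.3,-34,0],[0,0,0]],[[-6.3,-34,0],[0,0,0]],[[-6.3,-34,0],[0,0,0]],[[-6.3,-34,0],[0,0,0]],[[0,0,0],[0,0,0]],[[0,0,0],[0,0,0]]]'

```text
time_s: 9.78
eef_pos: [499.9, 138.0, 198.4]
ee_rot: [-0.0, 0.997, 0.081, -0.0]
force: [0.6, -0.8, -0.5]
grip_width: 1.0
```

Call:
play_rows --motion '[[[0,0,0],[0,0,0]],[[0,0,0],[0,0,0]],[[0,0,0],[0,0,0]],[[0,0,0],[0,0,0]],[[0,0,0],[0,0,0]],[[0,0,0],[0,0,0]]]' --fingers 0

```text
time_s: 10.28
eef_pos: [500.5, 136.7, 198.2]
ee_rot: [-0.0, 0.997, 0.079, -0.0]
force: [0.5, -0.2, 0.3]
grip_width: 0.138
```

```bash
python3 - <<'E'
from h import *
a,s=cap('wrist','w3.png'); print(s['time_s'],s['eef_pos'],s['ee_rot'],s['grip_width'])
spot('wrist','button_knob',79,s);spot('wrist','turn_button',70,s);spot('wrist','button_pivot',73,s)
cap('scene','d.png');cap('side','d2.png')
E
```

```text
10.2833 [500.47815447 136.67688128 198.24086462] [-2.11177706e-05  9.96843490e-01  7.93917573e-02 -7.48391321e-05] 0.13803797142595642
wrist button_knob 0.58 [274. 129.] [505.  189.9  79. ]
wrist button_pivot 0.83 [284. 135.] [514.8 185.6  73. ]
wrist button_pivot 0.23 [407. 309.] [673.7  30.1  73. ]
```

View pics/w3.png

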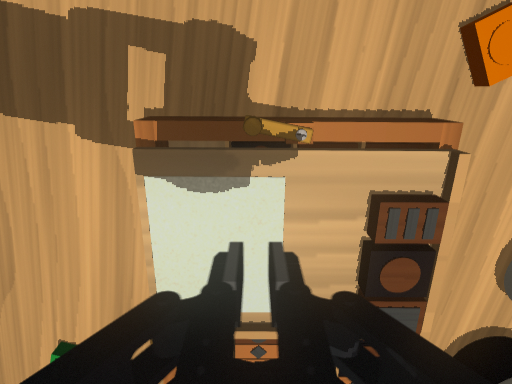

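```bash
python3 - <<'E'
from h import *
s=ctrl.sense()
for nm,u,z in(('knobtop',(251,125),88),('screw',(302,134),73),('rail -x',(135,140),50),('rail +x',(462,148),50),('rail +y-x',(135,119),50),('rail +y+x',(462,122),50),('bd -x',(137,152),62),('bd +x top rim',(466,152),74),('bd +x top rim hi',(466,152),82)): print(nm,np.round(at('wrist',u,z,s),1))
a=cv2.imread('pics/d.png')[140:250,190:360]; b=cv2.imread('pics/d2.png')[140:230,210:350]
v=np.vstack([cv2.resize(a,(510,330),interpolation=2),cv2.resize(b,(510,328//1),interpolation=2)])
cv2.imwrite('pics/d3.png',v[:600])
E
```

```text
knobtop [485.9 191.7  88. ]
screw [530.  189.6  73. ]
rail -x [381.7 157.1  50. ]
rail +x [684.7 198.   50. ]
rail +y-x [380.9 176.3  50. ]
rail +y+x [676.  220.8  50. ]
bd -x [388.1 149.   62. ]
bd +x top rim [673. 197.  74.]
bd +x top rim hi [667.4 197.6  82. ]
```

View pics/d3.png

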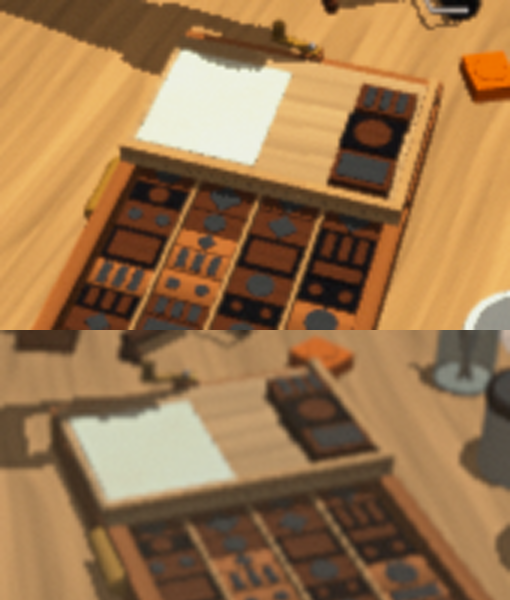

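Call:
play_rows --motion '[[[0.9,-29,0],[0,0,0]],[[0.9,-29,0],[0,0,0]],[[0.9,-29,0],[0,0,0]],[[0,0,0],[0,0,5.75]],[[0,0,0],[0,0,5.75]],[[0,0,40],[0,0,0]],[[0,0,40],[0,0,0]],[[0,0,0],[0,0,0]],[[0,0,0],[0,0,0]]]' --fingers 0

```text
time_s: 11.33
eef_pos: [488.6, 223.2, 117.9]
ee_rot: [0.0, 1.0, -0.021, -0.002]
force: [-0.6, 1.0, 0.6]
grip_width: 0.003
```

```bash
python3 - <<'E'
from h import *
a,s=cap('wrist','w4.png'); print(s['time_s'],s['eef_pos'],s['ee_rot'],s['grip_width'])
E
```

```text
11.3333 [488.64416415 223.24254185 117.91544067] [ 3.48916347e-04  9.99787994e-01 -2.05301868e-02 -1.53520206e-03] 0.003409327405023887
```

View pics/w4.png

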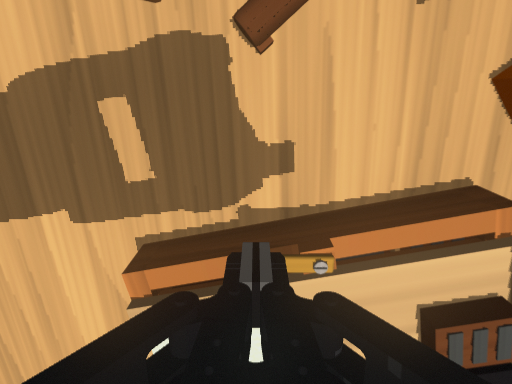

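```bash
python3 - <<'E'
from h import *
s=ctrl.sense(); print(at('wrist',(320,267),73,s))
for u in((300,254),(335,254),(300,273),(335,272)): print(at('wrist',u,70,s))
E
```

```text
[531.04022447 187.23987602  73.        ]
[517.48757076 196.3539788   70.        ]
[541.88556947 195.30900435  70.        ]
[517.5404405  181.07816154  70.        ]
[542.4493469  180.82857206  70.        ]
```

Call:
play_rows --motion '[[[0,0,30],[0,0,0]],[[0,0,12],[0,0,0]],[[0,5,0],[0,0,0]],[[0,5,0],[0,0,0]],[[0,5,0],[0,0,0]],[[-1.7,4.9,0],[0,0,-6.2]],[[-1.7,4.9,0],[0,0,-6.2]],[[-1.7,4.9,0],[0,0,-6.2]],[[-1.7,4.9,0],[0,0,-6.2]],[[-1.7,4.9,0],[0,0,-6.2]],[[-1.7,4.9,0],[0,0,-6.2]]]'

```text
time_s: 12.3
eef_pos: [486.4, 177.4, 78.3]
ee_rot: [0.0, 0.953, 0.302, 0.002]
force: [0.4, 1.8, 0.4]
grip_width: 0.003
```

```bash
python3 - <<'E'
from h import *
a,s=cap('wrist','w5.png'); print(s['time_s'],s['eef_pos'],s['ee_rot'],s['force'])
E
```

```text
12.3 [486.37709277 177.43954677  78.30824355] [1.97938916e-04 9.53382287e-01 3.01760626e-01 1.64332377e-03] [0.38458179 1.82550008 0.42353544]
```

View pics/w5.png

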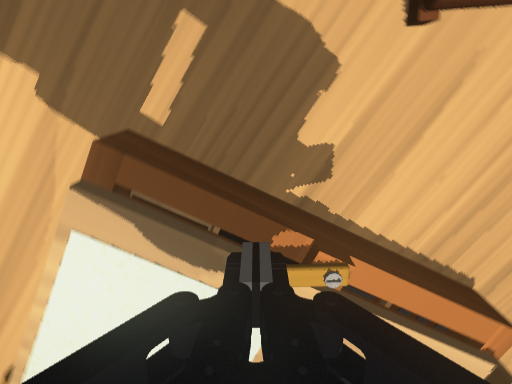

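Call:
play_rows --motion '[[[-1.7,4.9,0],[0,0,-6.2]],[[-1.7,4.9,0],[0,0,-6.2]],[[-1.7,4.9,0],[0,0,-6.2]],[[-1.7,4.9,0],[0,0,-6.2]],[[-1.7,4.9,0],[0,0,-6.2]],[[-1.7,4.9,0],[0,0,-6.2]]]'

```text
time_s: 12.85
eef_pos: [502.0, 151.4, 77.9]
ee_rot: [0.001, 0.808, 0.589, 0.001]
force: [-0.7, 1.1, 0.7]
grip_width: 0.001
```

Call:
play_rows --motion '[[[-1.7,4.9,0],[0,0,-6.2]],[[-1.7,4.9,0],[0,0,-6.2]],[[-1.7,4.9,0],[0,0,-6.2]],[[-1.7,4.9,0],[0,0,-6.2]],[[0,0,0],[0,0,0]],[[0,0,0],[0,0,0]],[[0,0,0],[0,0,0]]]'

```text
time_s: 13.43
eef_pos: [519.6, 142.1, 77.0]
ee_rot: [0.0, 0.665, 0.747, 0.0]
force: [0.0, -0.1, -0.3]
grip_width: 0.001
```

```bash
python3 - <<'E'
from h import *
a,s=cap('wrist','w6.png'); print(s['time_s'],s['eef_pos'],s['ee_rot'],s['force'])
E
```

```text
13.4333 [519.59016036 142.11561031  76.98071521] [3.81911322e-04 6.65230293e-01 7.46638056e-01 3.52489179e-04] [ 0.02064653 -0.06397307 -0.29544681]
```

View pics/w6.png

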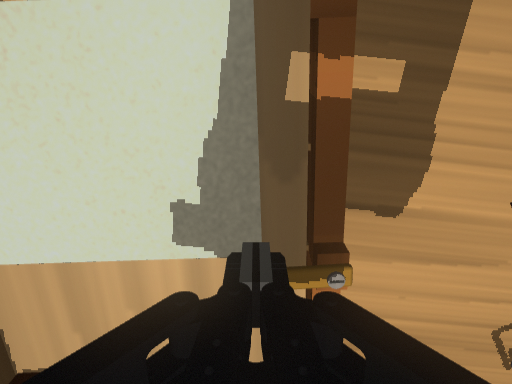

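Call:
play_rows --motion '[[[0,-10,0],[0,0,0]],[[0,-15,0],[0,0,0]],[[0,0,-30],[0,0,0]],[[0,0,-40],[0,0,0]],[[0,0,-40],[0,0,0]],[[0,0,-20],[0,0,0]],[[0,0,0],[0,0,0]],[[0,0,0],[0,0,0]],[[0,0,0],[0,0,0]]]'

```text
time_s: 14.23
eef_pos: [494.0, 139.2, 205.3]
ee_rot: [-0.001, 0.664, 0.748, -0.001]
force: [0.5, 0.1, 0.2]
grip_width: -0.003
```

```bash
python3 - <<'E'
from h import *
a,s=cap('wrist','w7.png'); print(s['time_s'],s['eef_pos'],s['force'])
spot('wrist','button_knob',79,s);spot('wrist','button_pivot',73,s);spot('wrist','turn_button',70,s);spot('wrist','board',62,s)
c,_=cap('scene','e.png'); d,_=cap('side','e2.png')
for n in('scene','side'):
  spot(n,'button_knob',79);spot(n,'button_pivot',73);spot(n,'board',62)
  for i in range(3): spot(n,'type%d_center'%i,73)
# brass mask, wrist: bright brass hue
hsv=cv2.cvtColor(a,cv2.COLOR_RGB2HSV)
m=cv2.inRange(hsv,(18,130,90),(28,255,255)); k,l,st,ce=cv2.connectedComponentsWithStats(m)
for i in np.argsort(-st[1:,4])[:5]+1: print(st[i],np.round(ce[i]))
E
```

```text
14.2333 [494.00916942 139.18836532 205.26894444] [0.46432606 0.06270622 0.22502945]
wrist button_knob 0.67 [273. 227.] [531.  161.2  79. ]
wrist button_pivot 0.56 [ 46. 216.] [547.7 -54.6  73. ]
wrist turn_button 0.63 [275. 226.] [533.2 164.   70. ]
wrist board 0.77 [169. 163.] [484.8  57.5  62. ]
wrist board 0.2 [ 47. 213.] [548.7 -60.3  62. ]
scene button_pivot 0.85 [258. 259.] [ 618.3 -244.6   73. ]
scene button_pivot 0.75 [278. 182.] [540.4  44.7  73. ]
scene board 0.57 [278. 182.] [536.   53.2  62. ]
scene type0_center 0.86 [178. 217.] [ 342.7 -217.    73. ]
scene type0_center 0.52 [312. 197.] [660.7  29.5  73. ]
scene type0_center 0.44 [292. 159.] [534.3 164.2  73. ]
scene type1_center 0.81 [316. 185.] [650.9  83.1  73. ]
scene type1_center 0.69 [150. 238.] [ 315.9 -316.6   73. ]
scene type1_center 0.62 [355. 165.] [730.  226.7  73. ]
scene type2_center 0.57 [319. 171.] [637.4 150.   73. ]
scene type2_center 0.48 [312. 183.] [639.1  85.6  73. ]
side button_knob 0.61 [263. 154.] [535.3 154.2  79. ]
side button_knob 0.43 [264. 172.] [520.5  32.7  79. ]
side button_pivot 0.82 [297. 231.] [ 564.4 -286.3   73. ]
side board 0.62 [261. 174.] [512.4  47.7  62. ]
side type0_center 0.67 [206. 235.] [ 294.6 -261.9   73. ]
side type0_center 0.45 [304. 171.] [667.5  26.3  73. ]
side type0_center 0.21 [263. 172.] [519.6  42.   73. ]
side type1_center 0.78 [202. 259.] [ 279.9 -356.5   73. ]
side type1_center 0.73 [295. 162.] [649.2  92.6  73. ]
side type1_center 0.62 [300. 146.] [696.1 203.8  73. ]
side type2_center 0.67 [290. 155.] [642.5 140.7  73. ]
side type2_center 0.5 [260. 156.] [526.8 154.2  73. ]
[   0   51   76   19 1211] [36. 60.]
[266 219  45  15 428] [286. 226.]
[250 230  16  12 159] [258. 236.]
[249 222   5   7  16] [251. 224.]
[295  58   7   2   9] [298.  58.]
```

```bash
python3 - <<'E'
from h import *
s=ctrl.sense(); a=cv2.imread('pics/w7.png')
hsv=cv2.cvtColor(a,cv2.COLOR_BGR2HSV); m=cv2.inRange(hsv,(18,130,90),(28,255,255)); k,l,st,ce=cv2.connectedComponentsWithStats(m)
i=[j for j in range(1,k) if st[j][0]==266][0]; r,c=np.where(l==i)
P=np.array([at('wrist',(x,y),70,s)[:2] for x,y in zip(c,r)])
rect=cv2.minAreaRect(P.astype(np.float32)); print(rect)
v=np.array(cv2.fitLine(P.astype(np.float32),cv2.DIST_HUBER,0,.01,.01)).ravel()[:2]; v*=-np.sign(v[1])
print('theta',np.arctan2(v[1],v[0])+np.pi-.159 if 0 else (np.arctan2(v[1],v[0])-np.pi-.159)%(2*np.pi))
E
```

```text
((532.994873046875, 176.7831573486328), (12.704909324645996, 43.3267936706543), 10.453493118286133)
theta 1.6606932
```

```bash
python3 -c "
from rig import ctrl
print(ctrl.finish_job())"
```

```text
the job is handed in; nothing more can be done
None
```

I pushed the board home along the rails, turned the button over its edge, and handed the job in at about 14.4 s of robot time. No verdict came back.

- **Board:** I pushed the -y rim with both open fingertips, at about 5 N. Near home the force fell to about 1 N, then rose to 34 N, which fits the cleats dropping and then meeting the notch walls. Pictures afterwards showed the board flat against the end rail. I did not measure its height or position to the millimetre.
- **Turn-button:** I pushed the knob round with the shut fingertips at under 2 N, and the board did not block it. From the last wrist picture the bar stands at about 1.59 to 1.66 rad, and at least 1.3 was needed.
- **Type blocks:** The detector found all three in place along the +x rim in the last scene and side pictures. It also returned other hits for those names. Some of these were on the green and orange look-alikes, which I never went near.
- **Bystanders:** I did not touch any of them, but I also did not measure their positions at the end.
- **Failed checks:** The network's answers for the screw axis (`button_pivot`) were wrong in the last pictures. I relied on the brass bar's outline instead. I had used all 12 picture views, so the final checks were numeric only.

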